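# Walk the tube block round and dock it on the fence

## Robot

A 6-joint arm with a two-finger parallel gripper is mounted at the origin on the work surface. World frame = base frame: x ahead of the robot, y to its left, z up, the work surface at z = 0. Lengths are in m, angles in rad, forces in N, time in s.
With the tool pointing down it reaches from about 0.425 to 0.95 m from the base axis. Payload 3.5 kg.
Tool frame: the origin (TCP) lies between the finger pads; the fingertips stand 19 mm ahead of it and the grasp point (between the pads) is the TCP (tcp_to_tips is the distance from the TCP to the fingertips, in m); z points along the fingers, y is the line along which they close (so a half turn about z gives the same grasp; the last joint's range is limited). The gripper opens to 85 mm and grips with 20 to 120 N. Pads are 22 mm wide; open, the fingers measure 114 mm over their backs; the gripper's body (76 mm by 85 mm) begins 54 mm behind the grasp point. The pads swing forward as they close: fully open they stand 13 mm farther back than shut.
Start: joints at [0.97, 0.286, 1.577, -0, 1.279, -0.15], TCP at [0.294, 0.608, 0.25] pointing down, gripper open.
Joint ranges: [-2.77, 2.77], [-0.9, 2.22], [0.21, 2.48], [-1.53, 4.67], [0.24, 2.81], [-2.84, 2.84]. Speed limits (rad/s): [2.79, 2.79, 3.14, 3.14, 3.14, 3.14].

## Interface

Orientations are given as a 3x3 rotation matrix whose columns are the frame's x, y, z axes.
In Python, from station import get_obs, grab_frame, finish_job, silhouettes, place_of, tcp_to_tips gives the robot as it stands.
- The arm moves only by the tool drive_tool, never from a script. Its argument "series" is a list of rows, each a list of 3 entries, a list of its own where there are three numbers: the finger opening in m, from 0 to 0.0854, then the shift along the world's x, y, z in m, then the turn about the world's z in rad. In form: [[claw, [dx, dy, dz], twist], ...]. A call has 1 to 10 rows; each row is the pose to reach, as a shift and turn from the pose commanded when the call began; what a row does not reach only later rows make up. A row lasts 1/12 s, in which the tool goes at most 41.7 mm and 7.16 degrees, less where a joint would pass 70% of its speed; a pose out of reach is approached as far as the arm can. A call with a gripper value outside its range is refused whole. The fingers move at their own pace and stop on an object; the grip force is fixed at half the most. Time passes only in rows, so rows that repeat a pose let the fingers close. It gives the time, the measured TCP pose, the force, the opening and the grip force at its end, in the units of the state.
- get_obs(): the state, without advancing time (a new reading comes with each control period).
- grab_frame(name): name is "side" or "top"; returns a dict with "img" (400x640x3 uint8, red, green, blue), "fx", "fy", "cx", "cy" (pixels), "pose" (4x4, takes a point from camera to world coordinates). Camera axes: x right, y down, z forward; pixel columns grow to the right and rows downward; lengths in m; the calibration is good to about 2 mm. A picture is of the moment at which its call begins. There is no depth.
- finish_job(): hands the job in; it is judged then, once.
Trained networks look in the newest picture that a camera, given by its name, has taken for a name from the list of things; names that differ only in an ending like _2 or _b are one class to them, and where a whole thing is asked for, a point or a joint stands for the part that bears it (a point fixed in the world has none). Each returns a list of dicts, best first, with "p" (0 to 1); they miss things now and then, are a little off and sometimes report something else, mostly with a low value. They report only what shows in the picture. A call takes as long as a camera call. They do not tell look-alikes from the thing itself.
- silhouettes(camera, name): "mask" (400x640 bool, what is visible of it) and "extent" ([left, top, width, height] as shares, 0 to 1, of the picture: columns of its width, rows of its height, round what is visible of it).
- place_of(camera, name): "at" ([column, row] as shares, 0 to 1, of the picture: columns of its width, rows of its height: a listed point, or the origin of a listed thing).
The state is a dict: "time": time; "joint_positions": joint angles; "joint_velocities": joint speeds; "joint_efforts": joint torques, N m; "tcp_pos": TCP position; "orientation": TCP orientation; "wrist_force": force on the tool from outside, world axes, zero at the start; "moment": the same for the moment, N m; "gripper_width": finger opening in m; "grasp_force": force on a finger pad.
Only numpy, scipy, OpenCV 4.12 (cv2) and the standard library are available. Lean on these libraries where they do the work, as an engineer would, in place of code of your own. Each camera call takes 0.05 s, during which the arm holds its last target. There are 200 camera calls.

## Task

Walk the heavy aluminium tube block round on the bench with fingertip pushes at its corners, never lifting it, until one of its long faces looks squarely at the white fence with a gap of at least 30 mm still between them; then push it home so that this face sits flush on the fence and sticks out past neither end. A skewed corner must not strike the fence. Leave the blue tip box, the jar and the vial standing where they are.

Things in the scene. Friction and masses are not known exactly. Their poses are not given: they have to be found in the camera images.
- block: Loose aluminium slab, 0.6-0.9 kg: 98 mm (its x) by 136 mm (its y), 34 mm high, wells in its top (solid to touch). Origin: centre of underside. Long faces (x = -49, +49 mm) are alike, either may go to the fence. Starts 50-90 degrees from square, either way round. Too wide to grip; friction 5-12 N. A 50 mm push near the end of a long face turns it about 0.42 rad and shifts its centre about 30 mm.
- fence: Fixed white bar on the bench beyond the block: 210 mm long (its y), 12 mm thick, 28 mm high. Origin: middle of its near face (towards robot and block), on the bench; its x points level away from the block. Yaw within 0.25 rad of the robot's. Docked block: centre at fence x = -49 mm, y axes parallel. Low feet and, 60 mm on, a round blue instrument up to 90 mm high stand behind it.
- tip_box: Loose blue box, 85 x 122 x 50 mm high, 0.25 kg; origin at the centre of its underside. Stands about 0.26 m to the right (fence -y) of the work. To be left alone.
- jar: Loose amber jar with white cap, 54 mm across, 66 mm high; origin at the centre of its underside. Stands about 0.24 m to the left (fence +y) of the work. To be left alone.
- vial: Loose slim clear vial with a white cap, 27 mm across, 56 mm high; origin at the centre of its underside. Stands on the left, nearer the robot than the jar. To be left alone.
Things that resemble listed ones, but are neither listed nor needed, are in the scene too. Several things have the shape of the block; the one meant has the colours described above.

How it is judged:
On the way:
1. the block faces the fence (long axis within 0.15 rad of the fence's) while its centre is still over 74 mm in front of the fence's near face (a gap of about 25 mm) (angle between the y axis of block and the y axis of fence, either way round below 0.15 rad and x of block in the frame of fence below -0.074 m), for 0.1 s.
At the end, for the whole second after the job is handed in: The block lies flat and at rest with a long face flush on the fence: its centre 45 to 53 mm in front of the fence's near face (49 is touching), its long axis within 0.04 rad of the fence's, and its centre within 40 mm of the fence's middle, so that it sticks out past neither end (3 mm of slack) (x of block in the frame of fence between -0.053 and -0.045 m and y of block in the frame of fence between -0.04 and 0.04 m and angle between the y axis of block and the y axis of fence, either way round below 0.04 rad and height (world z) of block below 0.004 m and angle between block's own z axis and vertical below 0.05 rad and linear speed of block below 0.01 m/s).
It fails at once if the block is lifted or tipped (height (world z) of block above 0.008 m or angle between block's own z axis and vertical above 0.15 rad).
It fails at once if a skewed corner of the block (more than 0.25 rad from square) strikes the fence (contact force between block and fence above 1 N and angle between the y axis of block and the y axis of fence, either way round above 0.25 rad).
It fails at once if the tip box, the jar or the vial is moved by more than 15 mm (distance of any of tip_box, jar, vial from where it was at the start of the episode above 0.015 m).
It also fails if it takes over 64 s, if anything falls off the work surface, if the arm or the gripper's body presses on something with over 40 N, if the wrist force passes 120 N, or if a joint passes its speed limit or range.

## Working session

There is one attempt and no reset: what is moved stays moved. The work goes in short steps, Python scripts to look and compute and a tool call to move; the robot and the scene stay as the last step left them, time stands still between calls to the robot, and variables do not carry over. Pictures are saved under pics/ and viewed, at most 10 in all, crops included, and the job is handed in when it is done.

Besides the shell and the picture viewer there is one more tool, called after "Call:" by a JSON object that holds its "fn" and its "kwargs". drive_tool: Moves the arm, as the interface text tells. Its arguments: {"type":"object","properties":{"series":{"type":"array","items":{"type":"array"}}},"required":["series"]}

```bash
mkdir -p pics; cat > h.py <<'E'
import numpy as np, cv2
from station import *
def ray(f,uv,z):
    P=np.array(f["pose"]); uv=np.atleast_2d(uv).astype(float)
    d=np.c_[(uv[:,0]-f["cx"])/f["fx"],(uv[:,1]-f["cy"])/f["fy"],np.ones(len(uv))]@P[:3,:3].T
    o=P[:3,3]; return (o+d*((z-o[2])/d[:,2])[:,None])[:,:2]
E
python3 - <<'E'
from h import *
for n in ("top","side"):
    f=grab_frame(n); cv2.imwrite(f"pics/{n}0.png",f["img"][...,::-1]); print(n,np.round(f["pose"],3).tolist(),f["fx"],f["cx"],f["cy"])
    for o in ("block","fence","tip_box","jar","vial"):
        for r in place_of(n,o):
            uv=np.array(r["at"])*[640,400]; print(o,round(r["p"],2),uv.round(),ray(f,uv,0).round(3))
E
```

```text
top [[0.026, -0.995, 0.098, 0.414], [-1.0, -0.027, -0.01, -0.013], [0.012, -0.097, -0.995, 1.043], [0.0, 0.0, 0.0, 1.0]] 418.7307955983402 325.9013936029858 195.84407805155791
block 0.95 [468. 224.] [[ 0.455 -0.378]]
block 0.84 [381. 262.] [[ 0.357 -0.163]]
block 0.83 [205. 168.] [[0.577 0.283]]
block 0.8 [351. 177.] [[ 0.566 -0.084]]
block 0.56 [297. 263.] [[0.348 0.044]]
fence 0.92 [351. 125.] [[ 0.7   -0.081]]
tip_box 0.7 [462. 151.] [[ 0.639 -0.365]]
jar 0.96 [265. 162.] [[0.599 0.133]]
vial 0.44 [261. 212.] [[0.471 0.138]]
side [[0.767, -0.42, 0.486, 0.137], [-0.642, -0.515, 0.568, -0.504], [0.012, -0.747, -0.664, 0.606], [0.0, 0.0, 0.0, 1.0]] 377.56014543186683 319.8769383499273 196.77369906047477
block 0.87 [291. 301.] [[ 0.353 -0.174]]
block 0.86 [346. 223.] [[ 0.568 -0.09 ]]
block 0.74 [416. 352.] [[ 0.455 -0.383]]
block 0.74 [227. 233.] [[0.347 0.049]]
block 0.67 [258. 144.] [[0.587 0.298]]
fence 0.83 [383. 198.] [[ 0.694 -0.085]]
tip_box 0.79 [472. 282.] [[ 0.649 -0.363]]
vial 0.74 [249. 185.] [[0.472 0.159]]
```

View pics/top0.png

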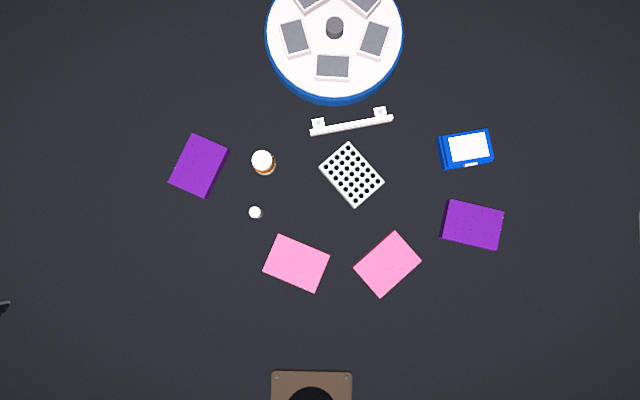

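View pics/side0.png

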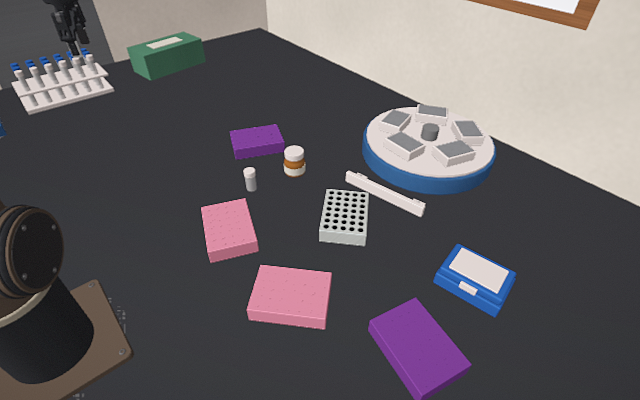

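```bash
cat >> h.py <<'E'
from scipy.optimize import minimize
def proj(f,X):
    P=np.linalg.inv(np.array(f["pose"])); q=X@P[:3,:3].T+P[:3,3]
    return np.c_[q[:,0]/q[:,2]*f["fx"]+f["cx"],q[:,1]/q[:,2]*f["fy"]+f["cy"]]
BOX=np.array([[a*.049,b*.068,c*.034] for a in(-1,1) for b in(-1,1) for c in(0,1)])
def place(X,p):
    c,s=np.cos(p[2]),np.sin(p[2]); return X@np.array([[c,s,0],[-s,c,0],[0,0,1]])+[p[0],p[1],0]
def hullmask(f,p):
    m=np.zeros((1600,2560),np.uint8)
    h=cv2.convexHull((proj(f,place(BOX,p))*4+1.5).round().astype(np.int32))
    cv2.fillConvexPoly(m,h,1); return cv2.resize(m.astype(np.float32),(640,400),interpolation=cv2.INTER_AREA)
def block(guess,cams=("top","side")):
    "joint fit of block pose to the silhouettes"
    obs=[]
    for n in cams:
        f=grab_frame(n); best=None
        uv=proj(f,np.array([[guess[0],guess[1],.017]]))[0]
        for r in silhouettes(n,"block"):
            ys,xs=np.nonzero(r["mask"]); d=np.hypot(xs.mean()-uv[0],ys.mean()-uv[1])
            if d<30 and (best is None or d<best[0]): best=(d,r["mask"])
        if best: obs.append((n,f,best[1].astype(np.float32)))
        else: print("missed",n)
    def fit(o):
        cost=lambda p:sum(np.abs(hullmask(f,p)-m).sum()/m.sum() for _,f,m in o)
        rs=[minimize(cost,guess+np.array([0,0,d]),method="Nelder-Mead",options=dict(initial_simplex=np.array(guess)+[0,0,d]+np.array([[0,0,0],[.015,0,0],[0,.015,0],[0,0,.15]]),xatol=1e-4,fatol=1e-4)) for d in(-.15,.15)]
        return min(rs,key=lambda r:r.fun)
    for o in obs: r=fit([o]); print(o[0],r.x.round(4),round(r.fun,3))
    r=fit(obs); print("joint",r.x.round(4),round(r.fun,3)); return r.x
def rel(p,F):
    c,s=np.cos(F[2]),np.sin(F[2]); d=np.array(p[:2])-F[:2]
    return np.array([c*d[0]+s*d[1],-s*d[0]+c*d[1],(p[2]-F[2]+np.pi/2)%np.pi-np.pi/2])
E
python3 - <<'E'
from h import *
p=block([.566,-.084,-.82])
for n in("top","side"):
    f=grab_frame(n); m=silhouettes(n,"fence")[0]["mask"]; print(n,m.sum())
    cols=np.nonzero(m.any(0))[0]; low=np.array([[c,np.nonzero(m[:,c])[0].max()+.5] for c in cols[3:-3]])
    w=ray(f,low,0); vx,vy,x0,y0=cv2.fitLine(w.astype(np.float32),cv2.DIST_HUBER,0,.01,.01).ravel()
    if vy<0: vx,vy=-vx,-vy
    e=ray(f,[[cols[0]-.5,low[0,1]],[cols[-1]+.5,low[-1,1]]],0)
    print("yaw",np.arctan2(-vx,vy),"ends",e.round(4),"mid",e.mean(0), "len",np.linalg.norm(e[0]-e[1]))
    t=((e.mean(0)-[x0,y0])@[vx,vy]); print("line mid",x0+t*vx,y0+t*vy)
    for o in("fence","jar","vial"):
        for r in place_of(n,o)[:1]: print(o,r["p"],ray(f,np.array(r["at"])*[640,400],0).round(3))
E
```

```text
top [ 0.5696 -0.0819 -0.8259] 0.024
side [ 0.5697 -0.0813 -0.8214] 0.048
joint [ 0.5695 -0.0818 -0.8326] 0.074
top 13159
yaw -0.46327484 ends [[ 0.8812  0.148 ]
 [ 0.8898 -0.2145]] mid [ 0.88550416 -0.03326069] len 0.36255450316730686
line mid 0.7638832975459761 0.027493067768812718
fence 0.96 [[ 0.691 -0.074]]
jar 0.72 [[0.598 0.129]]
vial 0.65 [[0.47 0.14]]
side 10267
yaw 1.0648241 ends [[ 0.663   0.0167]
 [ 1.025  -0.1852]] mid [ 0.84398239 -0.0842608 ] len 0.41450814741234915
line mid 0.8053424403659993 -0.15399760958146558
fence 0.6 [[ 0.696 -0.077]]
jar 0.8 [[0.586 0.133]]
vial 0.66 [[0.471 0.145]]
```

```bash
python3 - <<'E'
from h import *
f=grab_frame("top"); g=cv2.cvtColor(f["img"],cv2.COLOR_RGB2GRAY).astype(float)
for c in(311,330,350,370,392): print(c,g[112:142,c].astype(int))
s=grab_frame("side")
a=cv2.resize(f["img"][95:215,290:420],None,fx=5,fy=5,interpolation=3)[:,:,::-1]
b=cv2.resize(s["img"][160:225,335:435],None,fx=6,fy=6,interpolation=3)[:,:,::-1]
cv2.imwrite("pics/ft.png",a);cv2.imwrite("pics/fs.png",b)
E
```

```text
311 [ 64  64  64  65  63  60  46 219 193 107  46  27  33  40  47  39  65 255
 255 255 255 255 250 225 120  54  61  64  64  63]
330 [ 63  64  63  65  62  65  67  64  62  63  64  58  33 255 255 254 254 255
 250 240 180  78  57  62  63  64  63  65  62  65]
350 [ 62  65  64  64  64  63  61  59  45 150 255 255 254 255 246 232 201 105
  51  61  65  63  64  64  65  62  63  60  60  37]
370 [ 63  62  63  65  54  47 255 255 254 255 246 232 231 136  48  61  62  66
  65  63  64  65  62  66  64  63  64  64  62  64]
392 [ 59  47 207 242 255 255 254 194 125  63  58  62  63  63  62  65  63  64
  62  63  64  64  63  63  64  63  64  66  65  63]
```

View pics/ft.png

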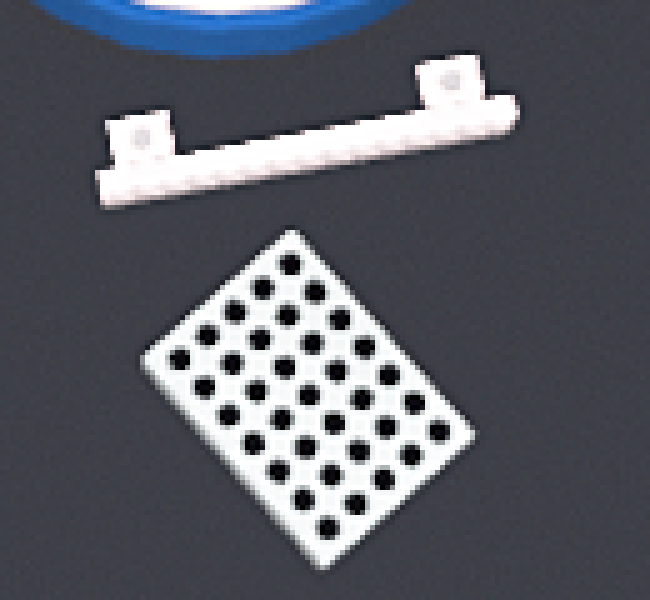

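View pics/fs.png

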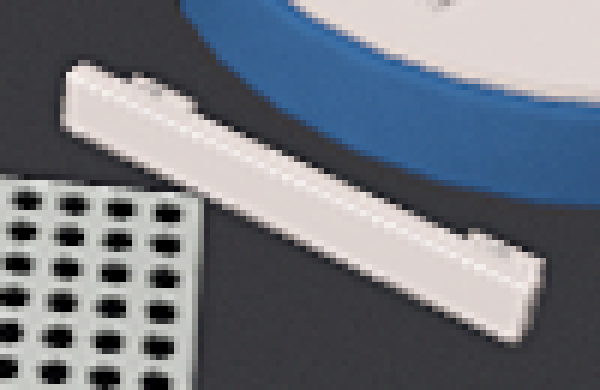

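```bash
python3 - <<'E'
from h import *
f=grab_frame("top"); g=cv2.cvtColor(f["img"],cv2.COLOR_RGB2GRAY).astype(float)
pts=[]
for c in range(313,391):
    base=round(134-(c-310)*16/83)
    r=base+5
    while g[r,c]<150:r-=1
    pts.append([c,r+(g[r,c]-150)/(g[r,c]-g[r+1,c])])
w=ray(f,pts,0);vx,vy,x0,y0=cv2.fitLine(w.astype(np.float32),cv2.DIST_HUBER,0,.01,.01).ravel()
if vy<0:vx,vy=-vx,-vy
yaw=np.arctan2(-vx,vy);print("yaw",yaw,"resid",np.std((w-[x0,y0])@[vy,-vx]))
e=ray(f,[[309.2,133],[393.6,118]],.014);print(e,np.linalg.norm(e[0]-e[1]))
t=(e.mean(0)-[x0,y0])@[vx,vy];F=[x0+t*vx,y0+t*vy,yaw];print("F",F)
s=grab_frame("side");e2=ray(s,[[345.2,181.9],[421,217]],0);print("side",e2,e2.mean(0),np.arctan2(-(e2[0]-e2[1])[0],(e2[0]-e2[1])[1]))
print(rel([.5695,-.0818,-.8326],F))
E
```

```text
yaw 0.21579227 resid 0.0001926231438899902
[[ 0.67170205  0.02325148]
 [ 0.71638198 -0.1880912 ]] 0.21601394773483454
F [np.float64(0.690456525632033), np.float64(-0.08320581812440993), np.float32(0.21579227)]
side [[ 0.66595357  0.01728911]
 [ 0.71457439 -0.18527995]] [ 0.69026398 -0.08399542] 0.2355647914937202
[-0.11785017  0.02727259 -1.0483923 ]
```

```bash
cat >> h.py <<'E'
F=np.array([.6905,-.0838,.219])
def w(X,Y):
    c,s=np.cos(F[2]),np.sin(F[2]); return np.array([F[0]+c*X-s*Y,F[1]+s*X+c*Y])
def push(p,face,along,length,stand=.03,back=.017):
    "p world block pose; face +1/-1 (its x); along: block y of the contact; returns world tip start, end"
    q=place(np.array([[face*(.049+stand),along,0],[face*(.049+back-length),along,0]]),p)[:,:2]
    o=get_obs(); print("tcp",np.round(o["tcp_pos"],4),"yaw_y",np.arctan2(-o["orientation"][0][1],o["orientation"][1][1]).round(3),"t",o["time"],"w",o["gripper_width"])
    print("start",q[0].round(3),"end",q[1].round(3),"d",(q[1]-q[0]).round(3),"from tcp",(q[0]-o["tcp_pos"][:2]).round(3))
E
python3 - <<'E'
from h import *
push([.5695,-.0818,-.83],1,.055,.05)
print(np.round(get_obs()["orientation"],3))
E
```

```text
tcp [0.294  0.6076 0.2503] yaw_y -0.451 t 1.5 w 0.08547028510637379
start [ 0.663 -0.103] end [ 0.621 -0.056] d [-0.043  0.046] from tcp [ 0.369 -0.711]
[[-0.9    0.436  0.   ]
 [ 0.436  0.9   -0.   ]
 [-0.    -0.    -1.   ]]
```

Call:
{"fn": "drive_tool", "kwargs": {"series": [[0, [0.185, -0.355, 0], 0.67], [0, [0.185, -0.355, 0], 0.67], [0, [0.185, -0.355, 0], 0.67], [0, [0.185, -0.355, 0], 0.67], [0, [0.185, -0.355, 0], 0.67], [0, [0.185, -0.355, 0], 0.67], [0, [0.185, -0.355, 0], 0.67], [0, [0.185, -0.355, 0], 0.67], [0, [0.185, -0.355, 0], 0.67], [0, [0.185, -0.355, 0], 0.67]]}}

```text
time: 2.33
tcp_pos: [0.4801, 0.2499, 0.2507]
orientation: [[-0.976, -0.216, 0.001], [-0.216, 0.976, -0.0], [-0.001, -0.001, -1.0]]
wrist_force: [0.9, -0.1, -0.1]
gripper_width: 0.0002
grasp_force: 0.0
```

Call:
{"fn": "drive_tool", "kwargs": {"series": [[0, [0.184, -0.356, 0], 0], [0, [0.184, -0.356, 0], 0], [0, [0.184, -0.356, 0], 0], [0, [0.184, -0.356, 0], 0], [0, [0.184, -0.356, 0], 0], [0, [0.184, -0.356, 0], 0], [0, [0.184, -0.356, 0], 0], [0, [0.184, -0.356, 0], 0], [0, [0.184, -0.356, 0], 0], [0, [0.184, -0.356, 0], 0]]}}

```text
time: 3.17
tcp_pos: [0.6642, -0.1075, 0.2503]
orientation: [[-0.977, -0.215, 0.001], [-0.215, 0.977, -0.001], [-0.001, -0.001, -1.0]]
wrist_force: [-0.2, 1.0, -0.2]
gripper_width: 0.0001
grasp_force: 0.0
```

Call:
{"fn": "drive_tool", "kwargs": {"series": [[0, [0, 0.004, -0.04], 0], [0, [0, 0.004, -0.08], 0], [0, [0, 0.004, -0.12], 0], [0, [0, 0.004, -0.16], 0], [0, [0, 0.004, -0.18], 0], [0, [0, 0.004, -0.2], 0], [0, [0, 0.004, -0.22], 0], [0, [0, 0.004, -0.22], 0]]}}

```text
time: 3.83
tcp_pos: [0.6596, -0.0985, 0.025]
orientation: [[-0.976, -0.217, -0.009], [-0.217, 0.976, 0.003], [0.008, 0.005, -1.0]]
wrist_force: [-1.1, 1.3, -0.7]
gripper_width: -0.0
grasp_force: 0.0
```

Call:
{"fn": "drive_tool", "kwargs": {"series": [[0, [-0.004, 0.005, 0], 0], [0, [-0.009, 0.01, 0], 0], [0, [-0.013, 0.014, 0], 0], [0, [-0.018, 0.019, 0], 0], [0, [-0.022, 0.024, 0], 0], [0, [-0.027, 0.029, 0], 0], [0, [-0.032, 0.034, 0], 0], [0, [-0.037, 0.04, 0], 0], [0, [-0.043, 0.046, 0], 0], [0, [-0.043, 0.046, 0], 0]]}}

```text
time: 4.67
tcp_pos: [0.6207, -0.0525, 0.0322]
orientation: [[-0.976, -0.218, 0.004], [-0.218, 0.976, -0.0], [-0.003, -0.001, -1.0]]
wrist_force: [2.2, 0.6, 2.2]
gripper_width: 0.0003
grasp_force: 1.1
```

```bash
python3 - <<'E'
from h import *
p=block([.56,-.06,-.5]); print("rel",rel(p,F).round(3))
print(place(np.array([[0,-.055,0]]),p))
push(p,-1,-.055,.05)
f=grab_frame("side"); cv2.imwrite("pics/s1.png",f["img"][100:320,180:500,::-1])
E
```

```text
top [ 0.5269 -0.0921 -0.0593] 2.566
side [ 0.5435 -0.0729 -0.4103] 0.029
joint [ 0.5427 -0.0752 -0.4045] 2.598
rel [-0.142  0.04  -0.623]
[[ 0.52103224 -0.12580584  0.        ]]
tcp [ 0.6203 -0.0535  0.0309] yaw_y 0.219 t 4.8667 w -0.0004329950873989853
start [ 0.448 -0.095] end [ 0.506 -0.12 ] d [ 0.058 -0.025] from tcp [-0.172 -0.041]
```

Call:
{"fn": "drive_tool", "kwargs": {"series": [[0, [0.008, -0.008, 0], 0], [0, [0.008, -0.008, 0.04], 0], [0, [0.008, -0.008, 0.08], 0], [0, [-0.03, -0.015, 0.08], 0], [0, [-0.07, -0.025, 0.08], 0], [0, [-0.11, -0.03, 0.08], 0], [0, [-0.145, -0.036, 0.08], 0], [0, [-0.172, -0.042, 0.08], 0], [0, [-0.172, -0.042, 0.08], 0], [0, [-0.172, -0.042, 0.08], 0]]}}

```text
time: 5.75
tcp_pos: [0.446, -0.0956, 0.1092]
orientation: [[-0.976, -0.216, -0.004], [-0.216, 0.976, 0.001], [0.003, 0.002, -1.0]]
wrist_force: [0.2, 0.0, 0.8]
gripper_width: -0.0003
grasp_force: 0.0
```

Call:
{"fn": "drive_tool", "kwargs": {"series": [[0, [0, 0, -0.03], 0], [0, [0, 0, -0.055], 0], [0, [0, 0, -0.08], 0], [0, [0, 0, -0.08], 0]]}}

```text
time: 6.08
tcp_pos: [0.4452, -0.0941, 0.0257]
orientation: [[-0.976, -0.218, -0.01], [-0.218, 0.976, 0.005], [0.009, 0.007, -1.0]]
wrist_force: [-1.6, 0.9, 0.1]
gripper_width: 0.0001
grasp_force: 0.0
```

Call:
{"fn": "drive_tool", "kwargs": {"series": [[0, [0.006, -0.002, 0], 0], [0, [0.012, -0.005, 0], 0], [0, [0.018, -0.008, 0], 0], [0, [0.024, -0.01, 0], 0], [0, [0.03, -0.013, 0], 0], [0, [0.036, -0.015, 0], 0], [0, [0.042, -0.018, 0], 0], [0, [0.05, -0.022, 0], 0], [0, [0.058, -0.025, 0], 0], [0, [0.058, -0.025, 0], 0]]}}

```text
time: 6.92
tcp_pos: [0.5082, -0.1218, 0.0319]
orientation: [[-0.976, -0.217, 0.003], [-0.217, 0.976, -0.002], [-0.003, -0.002, -1.0]]
wrist_force: [-1.5, -0.6, 0.6]
gripper_width: -0.0002
grasp_force: 0.2
```

```bash
python3 - <<'E'
from h import *
p=block([.567,-.086,0.02]); print("rel",rel(p,F).round(3))
push(p,-1,-.055,.025)
f=grab_frame("side"); cv2.imwrite("pics/s2.png",f["img"][:,:,::-1])
E
```

```text
top [ 0.572  -0.0697 -0.0131] 0.598
side [ 0.5732 -0.072   0.0829] 3.162
joint [ 0.5722 -0.0697 -0.0176] 3.736
rel [-0.112  0.039 -0.237]
tcp [ 0.507  -0.1206  0.0311] yaw_y 0.219 t 7.1167 w -0.0003537743229955226
start [ 0.492 -0.123] end [ 0.53  -0.124] d [ 0.038 -0.001] from tcp [-0.015 -0.003]
```

View pics/s2.png

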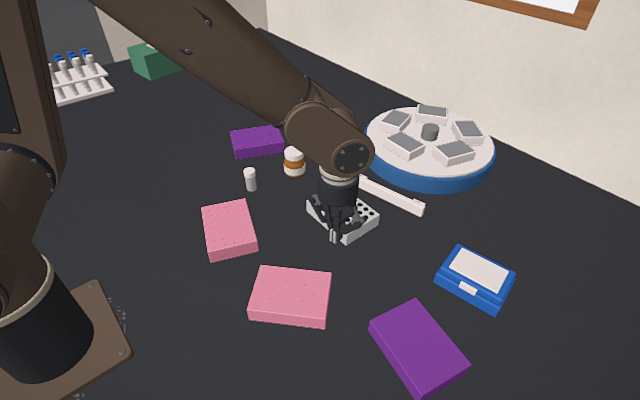

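Call:
{"fn": "drive_tool", "kwargs": {"series": [[0, [-0.02, 0.005, 0], 0], [0, [-0.03, 0.0, 0.04], 0], [0, [-0.03, -0.02, 0.08], 0], [0, [-0.03, -0.06, 0.08], 0], [0, [-0.03, -0.1, 0.08], 0], [0, [-0.03, -0.14, 0.08], 0], [0, [-0.03, -0.18, 0.08], 0], [0, [-0.03, -0.22, 0.08], 0], [0, [-0.03, -0.22, 0.08], 0]]}}

```text
time: 7.92
tcp_pos: [0.4764, -0.3473, 0.1119]
orientation: [[-0.977, -0.213, 0.004], [-0.213, 0.977, -0.006], [-0.002, -0.006, -1.0]]
wrist_force: [0.5, 0.0, 0.5]
gripper_width: -0.0
grasp_force: 0.0
```

```bash
python3 - <<'E'
from h import *
p=block([.570,-.075,0.0]); print("rel",rel(p,F).round(3))
push(p,-1,-.055,.025)
E
```

```text
top [ 0.5722 -0.0702 -0.0247] 0.046
side [ 0.5711 -0.0709  0.0039] 0.031
joint [ 0.5713 -0.0703 -0.013 ] 0.08
rel [-0.113  0.039 -0.232]
tcp [ 0.4758 -0.3393  0.1099] yaw_y 0.219 t 8.1167 w 0.0002017718251119467
start [ 0.492 -0.124] end [ 0.53  -0.125] d [ 0.038 -0.   ] from tcp [0.016 0.215]
```

Call:
{"fn": "drive_tool", "kwargs": {"series": [[0, [0.006, 0.04, 0], 0], [0, [0.012, 0.08, 0], 0], [0, [0.018, 0.12, 0], 0], [0, [0.024, 0.16, 0], 0], [0, [0.03, 0.2, 0], 0], [0, [0.036, 0.24, 0], 0], [0, [0.042, 0.28, 0], 0], [0, [0.048, 0.32, 0], 0], [0, [0.055, 0.355, 0], 0], [0, [0.055, 0.37, 0], 0]]}}

```text
time: 8.95
tcp_pos: [0.5302, 0.0351, 0.1104]
orientation: [[-0.975, -0.223, 0.0], [-0.223, 0.975, 0.001], [-0.001, 0.001, -1.0]]
wrist_force: [1.2, -0.3, -0.7]
gripper_width: 0.0002
grasp_force: 0.0
```

Call:
{"fn": "drive_tool", "kwargs": {"series": [[0, [0, 0, 0], 0], [0, [0, 0, -0.03], 0], [0, [0, 0, -0.055], 0], [0, [0, 0, -0.08], 0], [0, [0, 0, -0.08], 0], [0, [0, 0, -0.08], 0]]}}

```text
time: 9.45
tcp_pos: [0.5292, 0.0299, 0.0291]
orientation: [[-0.976, -0.218, -0.004], [-0.218, 0.976, 0.0], [0.004, 0.001, -1.0]]
wrist_force: [0.2, -0.5, -0.0]
gripper_width: -0.0
grasp_force: 0.0
```

Call:
{"fn": "drive_tool", "kwargs": {"series": [[0, [0, -0.006, 0], 0], [0, [0, -0.012, 0], 0], [0, [0, -0.018, 0], 0], [0, [0, -0.024, 0], 0], [0, [0, -0.03, 0], 0], [0, [0, -0.036, 0], 0], [0, [0, -0.042, 0], 0], [0, [0, -0.048, 0], 0], [0, [0, -0.054, 0], 0], [0, [0, -0.054, 0], 0]]}}

```text
time: 10.28
tcp_pos: [0.5307, -0.0239, 0.0319]
orientation: [[-0.977, -0.215, -0.001], [-0.215, 0.977, 0.003], [0.001, 0.003, -1.0]]
wrist_force: [-2.5, 5.9, 4.3]
gripper_width: 0.0001
grasp_force: 3.3
```

Call:
{"fn": "drive_tool", "kwargs": {"series": [[0, [0, 0.015, 0], 0], [0, [0, 0.015, 0.04], 0], [0, [0, 0.02, 0.08], 0], [0, [-0.03, 0.05, 0.08], 0], [0, [-0.05, 0.09, 0.08], 0], [0, [-0.06, 0.13, 0.08], 0], [0, [-0.06, 0.17, 0.08], 0], [0, [-0.06, 0.2, 0.08], 0], [0, [-0.06, 0.2, 0.08], 0]]}}

```text
time: 11.03
tcp_pos: [0.4712, 0.1794, 0.1119]
orientation: [[-0.975, -0.222, 0.003], [-0.222, 0.975, 0.002], [-0.004, 0.001, -1.0]]
wrist_force: [-0.9, -1.2, -0.1]
gripper_width: 0.0
grasp_force: 0.0
```

```bash
python3 - <<'E'
from h import *
p=block([.570,-.095,0.15]); print("rel",rel(p,F).round(3))
push(p,-1,0,.025)
E
```

```text
top [ 0.5831 -0.0952  0.1856] 0.038
side [ 0.5835 -0.0945  0.1961] 0.033
joint [ 0.5829 -0.0945  0.1821] 0.074
rel [-0.107  0.013 -0.037]
tcp [0.4715 0.1746 0.1108] yaw_y 0.218 t 11.2333 w 0.0001549447632276195
start [ 0.505 -0.109] end [ 0.543 -0.102] d [0.037 0.007] from tcp [ 0.034 -0.283]
```

Call:
{"fn": "drive_tool", "kwargs": {"series": [[0.085, [0.004, -0.04, 0], 0], [0.085, [0.008, -0.08, 0], 0], [0.085, [0.012, -0.12, 0], 0], [0.085, [0.016, -0.16, 0], 0], [0.085, [0.02, -0.2, 0], 0], [0.085, [0.026, -0.24, 0], 0], [0.085, [0.032, -0.275, 0], 0], [0.085, [0.032, -0.288, 0], 0], [0.085, [0.032, -0.288, 0], 0], [0.085, [0.032, -0.288, 0], 0]]}}

```text
time: 12.07
tcp_pos: [0.5024, -0.1137, 0.1101]
orientation: [[-0.977, -0.214, -0.001], [-0.214, 0.977, 0.001], [0.001, 0.001, -1.0]]
wrist_force: [0.2, -0.1, 0.1]
gripper_width: 0.0846
grasp_force: 0.0
```

Call:
{"fn": "drive_tool", "kwargs": {"series": [[0.085, [0, 0, -0.03], 0], [0.085, [0, 0, -0.06], 0], [0.085, [0, 0, -0.08], 0], [0.085, [0, 0, -0.088], 0], [0.085, [0, 0, -0.088], 0], [0.085, [0, 0, -0.088], 0]]}}

```text
time: 12.57
tcp_pos: [0.5031, -0.1117, 0.0226]
orientation: [[-0.976, -0.219, -0.0], [-0.219, 0.976, 0.0], [0.0, 0.0, -1.0]]
wrist_force: [-0.3, -0.0, 0.3]
gripper_width: 0.0851
grasp_force: 0.0
```

Push 60 mm along the fence normal first.

Call:
{"fn": "drive_tool", "kwargs": {"series": [[0.085, [0.006, 0.0013, 0], 0], [0.085, [0.012, 0.0027, 0], 0], [0.085, [0.018, 0.004, 0], 0], [0.085, [0.024, 0.0053, 0], 0], [0.085, [0.03, 0.0067, 0], 0], [0.085, [0.036, 0.008, 0], 0], [0.085, [0.042, 0.0093, 0], 0], [0.085, [0.049, 0.011, 0], 0], [0.085, [0.059, 0.013, 0], 0], [0.085, [0.059, 0.013, 0], 0]]}}

```text
time: 13.4
tcp_pos: [0.5627, -0.0996, 0.0235]
orientation: [[-0.976, -0.218, -0.002], [-0.218, 0.976, -0.0], [0.002, -0.0, -1.0]]
wrist_force: [-3.0, -1.1, 1.9]
gripper_width: 0.085
grasp_force: 1.8
```

```bash
python3 - <<'E'
from h import *
p=block([.62,-.09,0.21],("top",)); print("rel",rel(p,F).round(3)); o=get_obs(); print(rel(list(o["tcp_pos"][:2])+[0],F),o["wrist_force"])
f=grab_frame("side"); cv2.imwrite("pics/s3.png",f["img"][100:320,180:500,::-1])
E
```

```text
top [ 0.6365 -0.0811  0.122 ] 3.105
joint [ 0.6365 -0.0811  0.122 ] 3.105
rel [-0.052  0.014 -0.097]
[-0.12817632  0.01243487 -0.219     ] [-1.77847136 -0.88639477  0.78004891]
```

View pics/s3.png

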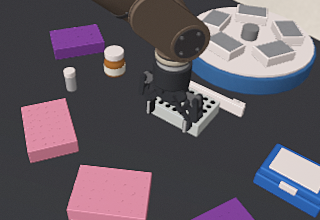

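Call:
{"fn": "drive_tool", "kwargs": {"series": [[0.085, [0.003, 0.0007, 0], 0], [0.085, [0.006, 0.0013, 0], 0], [0.085, [0.009, 0.002, 0], 0], [0.085, [0.012, 0.0027, 0], 0], [0.085, [0.014, 0.003, 0], 0], [0.085, [0.016, 0.0035, 0], 0], [0.085, [0.017, 0.0038, 0], 0], [0.085, [0.018, 0.004, 0], 0], [0.085, [0.018, 0.004, 0], 0]]}}

```text
time: 14.3
tcp_pos: [0.5777, -0.0957, 0.0225]
orientation: [[-0.976, -0.218, -0.007], [-0.218, 0.976, 0.0], [0.007, 0.002, -1.0]]
wrist_force: [-10.9, -2.1, 9.2]
gripper_width: 0.0848
grasp_force: 5.7
```

Call:
{"fn": "drive_tool", "kwargs": {"series": [[0.085, [0.001, 0.0002, 0], 0], [0.085, [0.002, 0.0004, 0], 0], [0.085, [0.002, 0.0004, 0], 0]]}}

```text
time: 14.55
tcp_pos: [0.5796, -0.0953, 0.0225]
orientation: [[-0.976, -0.218, -0.007], [-0.218, 0.976, 0.0], [0.007, 0.002, -1.0]]
wrist_force: [-10.4, -3.0, 8.9]
gripper_width: 0.0851
grasp_force: 5.7
```

Call:
{"fn": "drive_tool", "kwargs": {"series": [[0.085, [0.001, 0.0002, 0], 0], [0.085, [0.002, 0.0004, 0], 0], [0.085, [0.002, 0.0004, 0], 0]]}}

```text
time: 14.8
tcp_pos: [0.5798, -0.0953, 0.0225]
orientation: [[-0.976, -0.219, -0.013], [-0.219, 0.976, -0.0], [0.013, 0.003, -1.0]]
wrist_force: [-17.5, -4.0, 13.7]
gripper_width: 0.0851
grasp_force: 9.1
```

Call:
{"fn": "drive_tool", "kwargs": {"series": [[0.085, [0.001, 0.0002, 0], 0], [0.085, [0.002, 0.0004, 0], 0], [0.085, [0.002, 0.0004, 0], 0]]}}

```text
time: 15.05
tcp_pos: [0.5799, -0.0952, 0.0225]
orientation: [[-0.976, -0.219, -0.019], [-0.219, 0.976, -0.0], [0.018, 0.004, -1.0]]
wrist_force: [-24.6, -6.0, 19.3]
gripper_width: 0.0852
grasp_force: 12.7
```

Call:
{"fn": "drive_tool", "kwargs": {"series": [[0.085, [-0.01, -0.002, 0], 0], [0.085, [-0.03, -0.006, 0], 0], [0.085, [-0.04, -0.009, 0.03], 0], [0.085, [-0.05, -0.03, 0.07], 0], [0.085, [-0.05, -0.07, 0.08], 0], [0.085, [-0.06, -0.11, 0.08], 0], [0.085, [-0.07, -0.15, 0.08], 0], [0.085, [-0.07, -0.19, 0.08], 0], [0.085, [-0.07, -0.22, 0.08], 0], [0.085, [-0.07, -0.22, 0.08], 0]]}}

```text
time: 15.88
tcp_pos: [0.5166, -0.3204, 0.1036]
orientation: [[-0.977, -0.212, 0.005], [-0.212, 0.977, -0.005], [-0.004, -0.006, -1.0]]
wrist_force: [-0.7, 0.0, 0.3]
gripper_width: 0.0847
grasp_force: 0.0
```

```bash
python3 - <<'E'
from h import *
p=block([.645,-.09,0.215]); print("rel",rel(p,F).round(4))
f=grab_frame("top");s=grab_frame("side")
a=cv2.resize(f["img"][95:195,290:420],None,fx=4,fy=4)[:,:,::-1]; b=cv2.resize(s["img"][150:250,310:440],None,fx=4,fy=4)[:,:,::-1]
cv2.imwrite("pics/end.png",cv2.resize(np.hstack([a,b]),(800,308)))
E
```

```text
top [ 0.6403 -0.0808  0.2161] 0.024
side [ 0.6402 -0.0807  0.2364] 0.117
joint [ 0.6403 -0.0805  0.2258] 0.143
rel [-0.0483  0.0142  0.0068]
```

View pics/end.png

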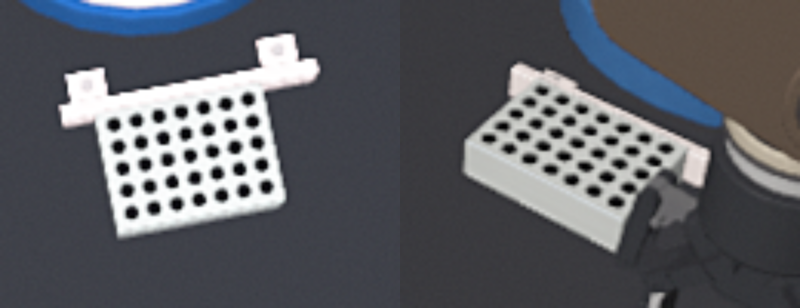

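The crops show the block's long face flush on the fence and inside both ends. The left crop has its far edge running along the bar from about (97,118) to (265,90).

```bash
python3 -c "from station import *; print(finish_job())"
```

```text
the job is handed in; nothing more can be done
None
```

The job is handed in, and by my last camera fit the block sits flush on the fence: centre 48 mm in front of its near face and 14 mm left of its middle, 0.007 rad off parallel. It was about square with a 58 mm gap before the final push, and the tip box, jar and vial were not knowingly touched, though I did not re-measure them.

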